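# Slide a stave blank under the thickness gauge

## Robot

A 6-joint arm with a two-finger parallel gripper is mounted at the origin on the work surface. World frame = base frame: x ahead of the robot, y to its left, z up, the work surface at z = 0. Lengths are in mm, angles in rad, forces in N, time in s.
With the tool pointing down it reaches from about 350 to 775 mm from the base axis. Payload 7.3 kg.
Tool frame: the origin (TCP) lies between the finger pads; the fingertips stand 22 mm ahead of it and the grasp point (between the pads) lies 3 mm ahead of it (nose_length is the distance from the TCP to the fingertips, in mm); z points along the fingers, y is the direction in which the jaws open and shut (so a half turn about z gives the same grasp; the last joint's range is limited). The gripper opens to 92 mm and grips with 3 to 60 N. Pads are 19 mm wide; open, the fingers measure 130 mm over their backs; the gripper's body (75 mm by 190 mm) begins 47 mm behind the grasp point.
Start: joints at [1.135, 0.342, 1.524, -0, 1.275, -0.146], TCP at [150.008, 503.13, 248.741] pointing down, gripper open.
Joint ranges: [-2.53, 2.53], [-0.77, 2.02], [0.04, 2.7], [-1, 4.14], [0.28, 2.66], [-3.11, 3.11]. Speed limits (rad/s): [2.57, 2.57, 3.14, 3.14, 3.14, 3.14].

## Interface

Orientations are given as [roll, pitch, yaw] about the fixed x, y, z axes, in that order (R = Rz(yaw) Ry(pitch) Rx(roll)).
In Python, from plant import get_obs, capture, close_job, nose_length gives the robot as it stands.
- The arm moves only by the tool step_arm, never from a script. Its argument "increments" is text: rows parted by semicolons, each of 7 numbers parted by spaces: the turn, a rotation vector about the tool's x, y, z in rad, then the shift along the tool's x, y, z in mm, then the opening, from -1 (shut) to 1 (fully open). A call has 1 to 20 rows; each row is the pose to reach, as a shift and turn from the pose commanded when the call began, along the tool's axes at that moment; what a row does not reach only later rows make up. A row lasts 1/8 s, in which the tool goes at most 62.5 mm and 10.7 degrees, less where a joint would pass 70% of its speed; a pose out of reach is approached as far as the arm can. A call with a gripper value outside its range is refused whole. The fingers move at their own pace and stop on an object; the grip force is fixed at half the most. Time passes only in rows, so rows that repeat a pose let the fingers close. It gives the time, the measured TCP pose, the force and the opening at its end, in the units of the state.
- get_obs(): the state, without advancing time (a new reading comes with each control period).
- capture(name): name is "side" or "top" or "wrist"; returns a dict with "frame" (480x640x3 uint8, red, green, blue), "K" (3x3 intrinsics, pixels), "extrinsics" (4x4, takes a point from world to camera coordinates); the wrist camera has in their place "tool_from_camera" (4x4, takes a point from camera to tool coordinates, whose origin is the TCP and whose axes are the flange's). Camera axes: x right, y down, z forward; pixel columns grow to the right and rows downward; lengths in mm; the calibration is good to about 2 mm. A picture is of the moment at which its call begins: read the wrist's pose just before it. There is no depth.
- close_job(): hands the job in, once; it reports no verdict.
The state is a dict: "time": time; "joint_positions": joint angles; "dq": joint speeds; "tau": joint torques, N m; "tool_pos": TCP position; "tcp_rot": TCP orientation; "contact_force": force on the tool from outside, world axes, zero at the start; "moment": the same for the moment, N m; "grip_width": finger opening in mm.
Only numpy, scipy, OpenCV 4.12 (cv2) and the standard library are available. Lean on these libraries where they do the work, as an engineer would, in place of code of your own. Each camera call takes 0.05 s, during which the arm holds its last target.

## Task

Slide the flat stave blank that lies on the bench under the low steel bar of the thickness gauge, going in from the gauge's open side, until its front end rests flush against the wooden stop behind the bar. Only push it with the fingers: it stays flat on the bench all the way and is never lifted or tipped. Leave the other loose things on the bench where they are.

Things in the scene. Friction and masses are not known exactly. Their poses are not given: they have to be found in the camera images.
- stave: the stave blank: flat pale wooden board 200 (its x) x 70 (y) x 18 mm thick (z), 0.1 to 0.25 kg, loose on the bench, a thin dark line across its top 20 mm from its front (+x) end. Origin: centre of its underside. It starts on the gauge's open side, front end towards the gauge, askew by up to 0.35 rad, up to 40 mm off the gauge's centre line
- stave_front (a point): centre of the stave's front (+x) end face, 9 mm above its underside
- stave_rear (a point): centre of the stave's rear (-x) end face, 9 mm above its underside. When the front end is against the stop, this end still stands out 83 mm in front of the gauge's posts
- gauge: the thickness gauge, fixed to the bench, 50 mm high. Its +x is the direction in which the stave slides in (x < -17 mm is open bench); origin on the bench surface under the middle of the bar, midway between two dark wooden posts (34 mm in x, 30 mm in y). The posts leave an opening 84 mm wide; rails 20 mm high carry its sides on to the stop at x = +100 mm
- bar_under (a point): middle of the underside of the gauge's steel bar, which bridges the posts 23 mm above the bench (5 mm of headroom over the stave) and measures 30 mm along the gauge's x
- stop_face (a point): point on the stop's face that the stave's front end must meet: gauge x = +100 mm, y = 0, 9 mm above the bench. The stop is a fixed wooden block 124 mm wide, 34 mm high
- bung_a: small tapered wooden barrel bung standing upright, 42 mm across the top, 38 mm high, to one side of the gauge; loose, a bystander, origin at its underside
- bung_b: the same kind of wooden bung, 42 mm across, 38 mm high, on the other side of the gauge; loose, a bystander, origin at its underside
- hoop: dark steel hoop lying flat, 124 mm across, 22 mm high, beyond the gauge's stop; loose, a bystander, origin at its underside
- mallet: wooden mallet lying down, round head 68 mm across and 110 mm long, handle reaching 200 mm from the head's middle along its own -x; loose, a bystander, origin on the bench under the head's middle
- offcut: thick wooden offcut 120 x 55 x 32 mm: thicker and shorter than the stave, too thick for the gauge; loose, a bystander, origin at its underside
- glue: white plastic bottle, 60 mm across, 150 mm high; loose, a bystander, origin at its underside
- pencup: empty terracotta cup, 72 mm across, 85 mm high; loose, a bystander, origin at its underside

How it is judged (in metres and radians):
On the way:
1. the stave's front end has passed under the middle of the bar, between the posts, lying flat (x of stave_front in the frame of gauge above 0 m and y of stave in the frame of gauge between -0.03 and 0.03 m and height (world z) of stave below 0.006 m), for 0.05 s.
At the end, for the whole second after the job is handed in: The stave lies flat and at rest on the bench under the bar, the middle of its front end within 5 mm of the stop, square to the stop within 0.07 rad (x of stave_front in the frame of gauge between 0.095 and 0.104 m and y of stave in the frame of gauge between -0.012 and 0.012 m and angle between the x axis of stave and the x axis of gauge, either way round below 0.07 rad and height (world z) of stave below 0.004 m and angle between stave's own z axis and vertical below 0.04 rad and linear speed of stave below 0.01 m/s); the robot touches nothing.
It fails at once if the stave is tipped (more than 0.1 rad out of level) (angle between stave's own z axis and vertical above 0.1 rad).
It fails at once if the stave is lifted (more than 8 mm off the bench) (height (world z) of stave above 0.008 m).
It fails at once if a bystander is moved by more than 20 mm (distance of any of bung_a, bung_b, hoop, mallet, offcut, glue, pencup from where it was at the start of the episode above 0.02 m).
It also fails if it takes over 72 s, if anything falls off the work surface, if the arm or the gripper's body presses on something with over 40 N, if the wrist force passes 120 N, or if a joint passes its speed limit or range.

## Working session

There is one attempt and no reset: what is moved stays moved. The work goes in short steps, Python scripts to look and compute and a tool call to move; the robot and the scene stay as the last step left them, time stands still between calls to the robot, and variables do not carry over. Pictures are saved under pics/ and viewed, and the job is handed in when it is done.

Besides the shell and the picture viewer there is one more tool, called after "Call:" in YAML: its name, and indented under it one key for each argument. step_arm: Moves the arm, as the interface text tells. Its arguments: {"type":"object","properties":{"increments":{"type":"string"}},"required":["increments"]}

```bash
mkdir -p pics; python3 - <<'E'
from plant import *
import cv2,json
print(get_obs(), nose_length if not callable(nose_length) else nose_length())
for n in("top","side"):
    c=capture(n); cv2.imwrite(f"pics/{n}0.png",c["frame"][:,:,::-1]); print(n,c["K"].tolist(),c["extrinsics"].round(4).tolist())
E
```

```text
{'time': 0.0, 'joint_positions': array([ 1.13498628e+00,  3.42738734e-01,  1.52501676e+00, -1.42227970e-05,
        1.27539514e+00, -1.46005097e-01]), 'dq': array([ 1.88156740e-05, -4.11772213e-04, -4.11936682e-04, -6.84700849e-04,
        7.08660077e-04,  4.17228901e-04]), 'tau': array([-5.28955716e-04, -4.31245065e+01, -2.44221389e+01,  7.17392145e-02,
        5.58249000e-02, -9.34702939e-05]), 'tool_pos': array([149.85278593, 502.76999928, 248.03671892]), 'tcp_rot': array([-3.14004927e+00, -2.13210042e-04,  2.85179169e+00]), 'contact_force': array([-0.12712155,  1.01377965,  0.21354706]), 'moment': array([-0.01728734,  0.02000307,  0.03220501]), 'grip_width': 91.89599246818953} 22.0
top [[476.35401076688487, 0.0, 314.5497839012821], [0.0, 476.35401076688487, 231.5263930307556], [0.0, 0.0, 1.0]] [[0.0031, -0.9995, 0.0312, -107.6542], [-0.9893, -0.0076, -0.1456, 537.2135], [0.1458, -0.0304, -0.9888, 1017.6128], [0.0, 0.0, 0.0, 1.0]]
side [[544.6658347151887, 0.0, 317.0678796483042], [0.0, 544.6658347151887, 242.3476483919893], [0.0, 0.0, 1.0]] [[-0.9946, -0.1038, 0.0074, 513.8908], [-0.0814, 0.7321, -0.6763, 145.8055], [0.0648, -0.6733, -0.7365, 1010.9276], [0.0, 0.0, 0.0, 1.0]]
```

View pics/top0.png

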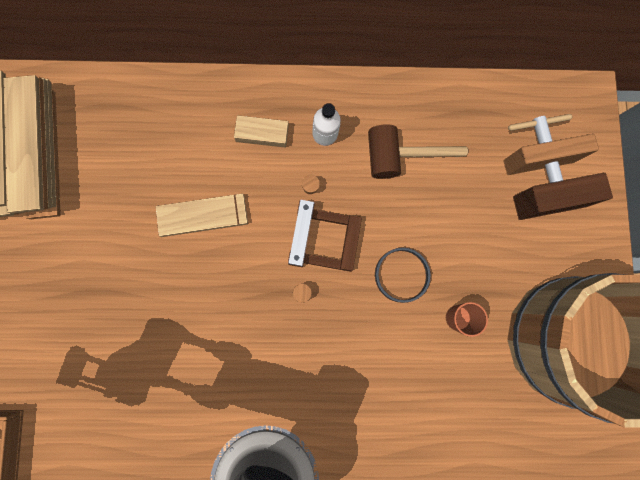

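View pics/side0.png

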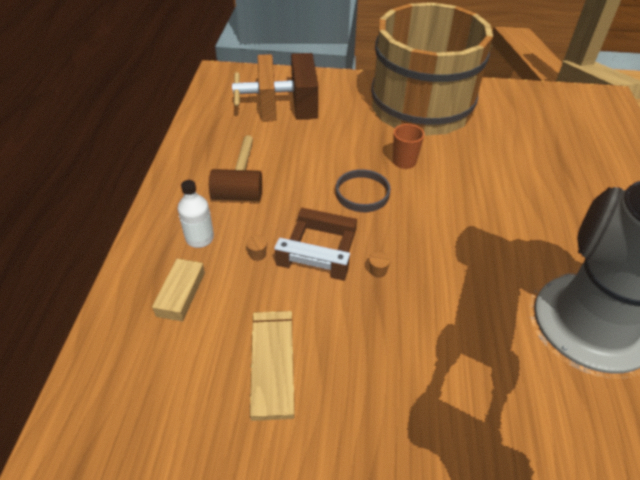

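```bash
python3 - <<'E'
import cv2
im=cv2.imread("pics/top0.png")[170:310,140:380]
cv2.imwrite("pics/top0z.png",cv2.resize(im,None,fx=3.3,fy=3.3,interpolation=cv2.INTER_CUBIC))
im=cv2.imread("pics/side0.png")[190:430,220:420]
cv2.imwrite("pics/side0z.png",cv2.resize(im,None,fx=2.5,fy=2.5,interpolation=cv2.INTER_CUBIC))
E
```

```text
(no output)
```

View pics/top0z.png

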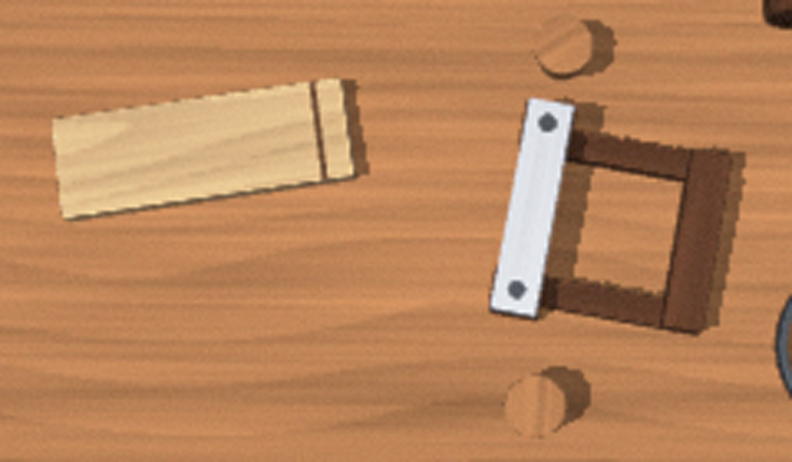

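View pics/side0z.png

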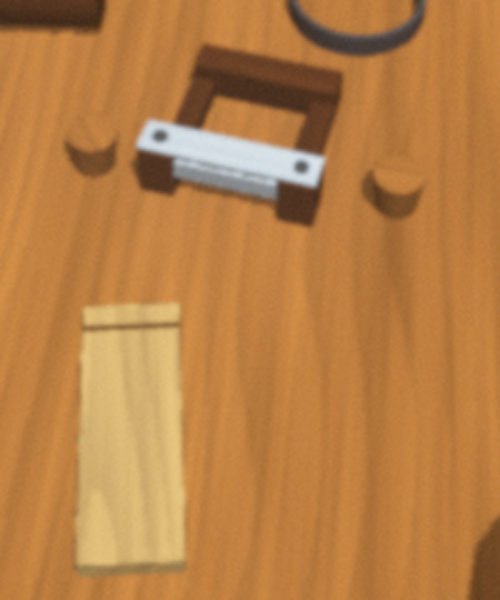

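```bash
cat > h.py <<'E'
import numpy as np,cv2
from plant import *
def ray(c,uv,z):
    K,E=c["K"],c["extrinsics"]; uv=np.atleast_2d(uv).astype(float)
    d=(np.linalg.inv(K)@np.c_[uv,np.ones(len(uv))].T).T@E[:3,:3]
    o=-E[:3,:3].T@E[:3,3]
    return o+d*((z-o[2])/d[:,2])[:,None]
def quad(m,near=None):
    cs=cv2.findContours(m.astype(np.uint8),cv2.RETR_EXTERNAL,cv2.CHAIN_APPROX_NONE)[0]
    cs=[c for c in cs if cv2.contourArea(c)>300]
    if near is not None: cs=sorted(cs,key=lambda c:-cv2.pointPolygonTest(c,near,True))
    return cs[0]
E
python3 - <<'E'
from h import *
c=capture("top"); im=c["frame"]; hsv=cv2.cvtColor(im,cv2.COLOR_RGB2HSV)
for p in [(190,215),(120+0,250),(302,233),(356,245),(340,210),(250,128)]: print(p,im[p[1],p[0]],hsv[p[1],p[0]])
white=(hsv[...,1]<40)&(hsv[...,2]>150)
pale=(hsv[...,2]>170)&(hsv[...,1]<130)
dark=(hsv[...,2]<110)&(hsv[...,1]>90)
for nm,m,z,near in(("bar",white,50,(302,233)),("stave",pale,18,(190,215)),):
    q=quad(m,near)
    P=ray(c,q[:,0,:],z)[:,:2].astype(np.float32)
    print(nm,cv2.minAreaRect(P), cv2.boxPoints(cv2.minAreaRect(P)).round(1).tolist())
s=["frame"]
# stop face edge & outer edge, z=34 from zoom picks
pk=np.array([(693,150),(728,152),(663,327),(697,333),(312,82),(325,179)])/3.3+[140,170]
print(ray(c,pk[:4],34).round(1),ray(c,pk[4:],18).round(1))
c=capture("side")
pk=np.array([(202,50),(342,73),(341,95),(196,67),  (137,147),(148,120),(326,157),(319,185)])/2.5+[220,190]
print("side stop",ray(c,pk[:4],34).round(1),"bar",ray(c,pk[4:],50).round(1))
pk=np.array([(83,308),(181,304),(185,565),(77,567)])/2.5+[220,190]
print("side stave",ray(c,pk,18).round(1))
E
```

```text
(190, 215) [222 185 136] [ 17  99 222]
(120, 250) [193 133  89] [ 13 137 193]
(302, 233) [222 225 230] [109   9 230]
(356, 245) [98 60 41] [ 10 148  98]
(340, 210) [196 135  90] [ 13 138 196]
(250, 128) [219 181 132] [ 17 101 219]
bar ((535.4658813476562, -74.38475036621094), (30.197837829589844, 143.80030822753906), 80.03455352783203) [[462.0, -76.80000305175781], [603.7000122070312, -101.69999694824219], [608.9000244140625, -72.0], [467.29998779296875, -47.099998474121094]]
stave ((577.5382080078125, 164.3148651123047), (70.02062225341797, 179.04586791992188), 9.005667686462402) [[528.9000244140625, 247.3000030517578], [557.0, 70.4000015258789], [626.0999755859375, 81.4000015258789], [598.0999755859375, 258.20001220703125]]
[[ 576.  -184.8   34. ]
 [ 574.9 -208.8   34. ]
 [ 455.2 -163.7   34. ]
 [ 451.2 -186.5   34. ]] [[624.5  77.7  18. ]
 [556.5  66.9  18. ]]
side stop [[ 572.3 -197.9   34. ]
 [ 452.6 -183.5   34. ]
 [ 452.  -157.8   34. ]
 [ 574.8 -177.    34. ]] bar [[606.9 -68.3  50. ]
 [602.7 -97.7  50. ]
 [460.  -74.2  50. ]
 [463.5 -45.2  50. ]]
side stave [[627.5  64.1  18. ]
 [556.8  52.8  18. ]
 [527.3 251.7  18. ]
 [595.  260.3  18. ]]
```

```bash
cat >> h.py <<'E'
from scipy.spatial.transform import Rotation as Rn
G0=np.array([534.5,-73.]); YG=-1.744
gx=np.array([np.cos(YG),np.sin(YG)]); gy=np.array([-gx[1],gx[0]])
def g2w(x,y): return G0+x*gx+y*gy
def w2g(p): d=np.asarray(p)[...,:2]-G0; return np.stack([d@gx,d@gy],-1)
def plan(x,y,z,pos=None,rot=None):
    o=get_obs(); p=o["tool_pos"] if pos is None else np.array(pos); r=o["tcp_rot"] if rot is None else rot
    R=Rn.from_euler("xyz",r); T=Rn.from_euler("xyz",[np.pi,0,YG+np.pi])
    print("turn",(R.inv()*T).as_rotvec().round(3),"shift",R.inv().apply(np.r_[g2w(x,y),z]-p).round(1))
E
python3 - <<'E'
from h import *
plan(-155,105,120,[150.008,503.13,248.741],[np.pi,0,2.8518])
c=capture("top")
for n,uv,z in(("bunga",(311,184),38),("bungb",(303,292),38),("offcut",(262,130),32),("glue",(327,112),150),("mallet",(385,150),60)):
    print(n,ray(c,uv,z).round(),w2g(ray(c,uv,z)).round())
E
```

```text
turn [ 0.    -0.     1.454] shift [-619.3 -276.1  128.7]
bunga [[647. -96.  38.]] [[  4. 115.]]
bungb [[404. -80.  38.]] [[  29. -127.]]
offcut [[775.  17.  32.]] [[-130.  221.]]
glue [[ 772. -126.  150.]] [[ 12. 243.]]
mallet [[ 722. -262.   60.]] [[154. 217.]]
```

Call:
step_arm:
  increments: "0 0 1.454 -619.3 -276.1 128.7 -1;0 0 1.454 -619.3 -276.1 128.7 -1;0 0 1.454 -619.3 -276.1 128.7 -1;0 0 1.454 -619.3 -276.1 128.7 -1;0 0 1.454 -619.3 -276.1 128.7 -1;0 0 1.454 -619.3 -276.1 128.7 -1;0 0 1.454 -619.3 -276.1 128.7 -1;0 0 1.454 -619.3 -276.1 128.7 -1;0 0 1.454 -619.3 -276.1 128.7 -1;0 0 1.454 -619.3 -276.1 128.7 -1;0 0 1.454 -619.3 -276.1 128.7 -1;0 0 1.454 -619.3 -276.1 128.7 -1;0 0 1.454 -619.3 -276.1 128.7 -1;0 0 1.454 -619.3 -276.1 128.7 -1;0 0 1.454 -619.3 -276.1 128.7 -1;0 0 1.454 -619.3 -276.1 128.7 -1;0 0 1.454 -619.3 -276.1 128.7 -1;0 0 1.454 -619.3 -276.1 128.7 -1"

```text
time: 2.5
tool_pos: [664.6, 61.7, 120.1]
tcp_rot: [3.141, -0.0, 1.398]
contact_force: [0.8, 0.5, 0.5]
grip_width: 0.6
```

```bash
python3 - <<'E'
from h import *
o=get_obs();print(o["tool_pos"],w2g(o["tool_pos"]),o["tcp_rot"],o["grip_width"],o["contact_force"])
plan(-155,105,31)
c=capture("top"); cv2.imwrite("pics/top1.png",c["frame"][:,:,::-1])
c=capture("wrist"); cv2.imwrite("pics/wrist1.png",c["frame"][:,:,::-1]); print(c["K"].tolist(),c["tool_from_camera"].round(3).tolist())
E
```

```text
[664.56111532  61.6721178  120.12213843] [-155.07171212  104.90584889] [ 3.14145093e+00 -8.97954684e-05  1.39789830e+00] 0.6049349022942112 [0.81921052 0.51848272 0.48736827]
turn [ 0. -0.  0.] shift [-0.1  0.1 89.1]
[[419.5947245518383, 0.0, 318.612211285283], [0.0, 419.5947245518383, 236.16985298530366], [0.0, 0.0, 1.0]] [[0.0, -0.968, -0.251, 67.462], [1.0, 0.0, 0.0, -0.303], [-0.0, -0.251, 0.968, -136.393], [0.0, 0.0, 0.0, 1.0]]
```

View pics/top1.png

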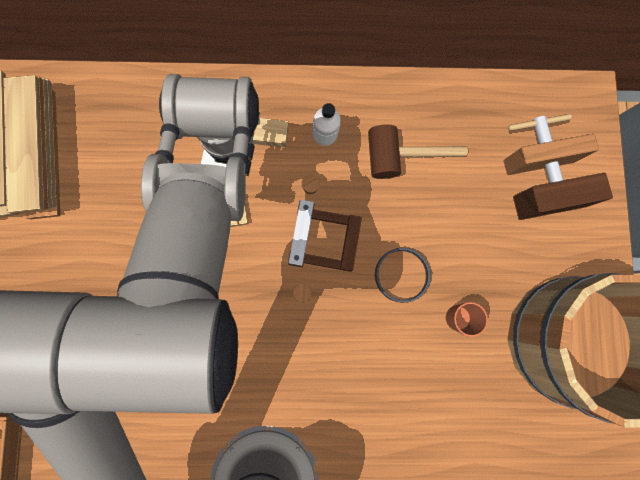

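View pics/wrist1.png

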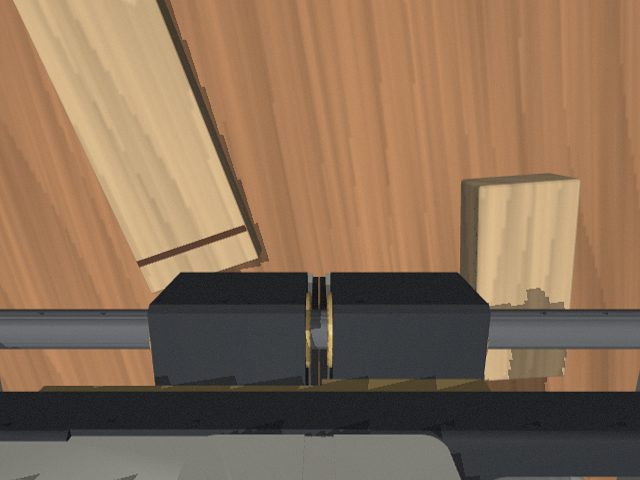

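```bash
cat >> h.py <<'E'
def wray(c,o,uv,z):
    uv=np.atleast_2d(uv).astype(float); T=c["tool_from_camera"]; R=Rn.from_euler("xyz",o["tcp_rot"]).as_matrix()
    d=np.c_[uv,np.ones(len(uv))]@np.linalg.inv(c["K"]).T@T[:3,:3].T@R.T
    q=R@T[:3,3]+o["tool_pos"]
    return q+d*((z-q[2])/d[:,2])[:,None]
E
python3 - <<'E'
from h import *
o=get_obs();c=capture("wrist")
print(w2g(wray(c,o,[(262,260),(245,226),(138,265),(165,0)],18)).round(1))
E
```

```text
[[-146.1   71. ]
 [-166.9   61.8]
 [-142.9   -3.2]
 [-285.7   26. ]]
```

Call:
step_arm:
  increments: "0 0 0 0 0 45 -1;0 0 0 0 0 75 -1;0 0 0 0 0 89 -1;0 0 0 0 0 89 -1;0 0 0 0 -6 89 -1;0 0 0 0 -12 89 -1;0 0 0 0 -16 89 -1;0 0 0 0 -20 89 -1;0 0 0 0 -24 89 -1;0 0 0 0 -28 89 -1;0 0 0 0 -32 89 -1;0 0 0 0 -36 89 -1;0 0 0 0 -38 89 -1;0 0 0 0 -38 89 -1;0 0 0 0 -38 89 -1"

```text
time: 4.53
tool_pos: [627.1, 68.2, 31.0]
tcp_rot: [-3.141, -0.0, 1.398]
contact_force: [-0.0, -0.5, 1.0]
grip_width: 0.2
```

```bash
python3 - <<'E'
from h import *
o=get_obs();c=capture("wrist");cv2.imwrite("pics/wrist2.png",c["frame"][:,:,::-1])
print(o["tool_pos"],w2g(o["tool_pos"]),o["tcp_rot"])
c=capture("side");cv2.imwrite("pics/side2.png",c["frame"][:,:,::-1])
E
```

```text
[627.10513831  68.17484299  30.97686842] [-155.02201722   66.88962631] [-3.14134777e+00 -1.28258383e-04  1.39776377e+00]
```

View pics/wrist2.png

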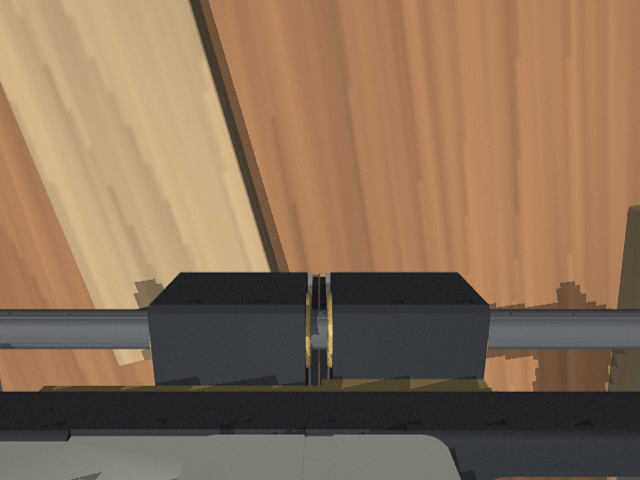

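View pics/side2.png

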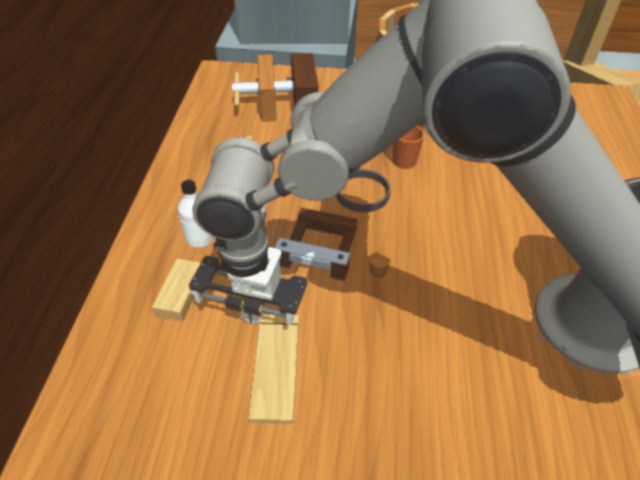

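```bash
python3 - <<'E'
from h import *
o=get_obs();c=capture("wrist")
P=w2g(wray(c,o,[(193,0),(270,270),(0,95),(110,330)],18));print(P.round(1))
for a,b in((0,1),(2,3)):
    d=P[b]-P[a];print(np.degrees(np.arctan2(d[1],d[0])))
c=capture("side");im=c["frame"];hsv=cv2.cvtColor(im,cv2.COLOR_RGB2HSV)
print(w2g(ray(c,[(251,417),(292,420),(300,325)],18)).round(1))
E
```

```text
[[-262.1   26.3]
 [-170.7   48.4]
 [-233.1  -41.1]
 [-146.   -14.7]]
13.588521504722799
16.848499955118413
[[-339.     1.7]
 [-325.8  -62. ]
 [-151.8  -21.7]]
```

Call:
step_arm:
  increments: "0 0 0 0 8 0 -1;0 0 0 0 8 -45 -1;0 0 0 50 -50 -55 -1;0 0 0 100 -100 -55 -1;0 0 0 155 -162 -55 -1;0 0 0 155 -162 -55 -1;0 0 0 155 -162 -55 -1;0 0 0 155 -162 -30 -1;0 0 0 155 -162 0 -1;0 0 0 155 -162 0 -1;0 0 0 155 -156 0 -1;0 0 0 155 -150 0 -1;0 0 0 155 -145 0 -1;0 0 0 155 -140 0 -1;0 0 0 155 -135 0 -1;0 0 0 155 -130 0 -1;0 0 0 155 -125 0 -1;0 0 0 155 -121 0 -1;0 0 0 155 -119 0 -1;0 0 0 155 -119 0 -1"

```text
time: 7.22
tool_pos: [536.9, 241.3, 31.1]
tcp_rot: [3.141, -0.0, 1.398]
contact_force: [-0.5, 0.5, 2.6]
grip_width: 0.3
```

```bash
python3 - <<'E'
from h import *
o=get_obs();c=capture("side");cv2.imwrite("pics/side3.png",c["frame"][:,:,::-1])
print(o["tool_pos"],w2g(o["tool_pos"]),o["tcp_rot"])
E
```

```text
[536.86482236 241.27457979  31.07588038] [-309.97986188  -51.83231723] [ 3.14114978e+00 -1.98678958e-04  1.39772202e+00]
```

View pics/side3.png

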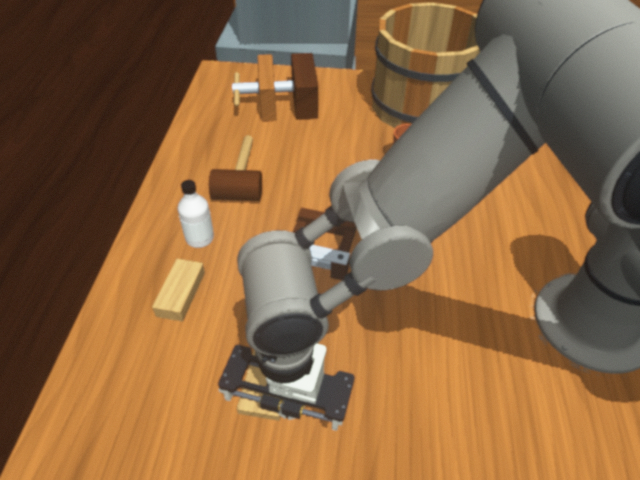

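Call:
step_arm:
  increments: "0 0 0 0 -15 0 -1;0 0 0 0 -15 -40 -1;0 0 0 40 -15 -60 -1;0 0 0 90 20 -80 -0.5;0 0 0 110 47 -90 -0.5;0 0 0 110 47 -90 -0.5;0 0 0 110 47 -90 -0.5"

```text
time: 8.15
tool_pos: [600.8, 340.7, 119.8]
tcp_rot: [-3.139, 0.002, 1.398]
contact_force: [-0.1, 0.0, -0.4]
grip_width: 23.0
```

```bash
python3 - <<'E'
from h import *
o=get_obs();print(w2g(o["tool_pos"]),o["grip_width"])
c=capture("top");cv2.imwrite("pics/top4.png",c["frame"][:,:,::-1])
c=capture("side");cv2.imwrite("pics/side4.png",c["frame"][:,:,::-1])
E
```

```text
[-418.930173     -6.01717769] 22.950524741479867
```

View pics/top4.png

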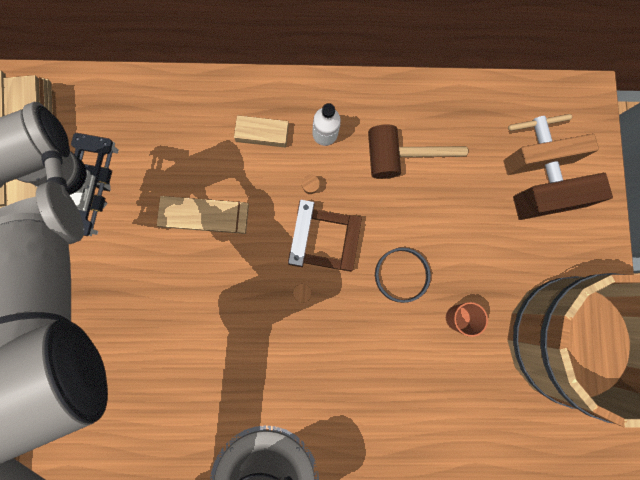

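View pics/side4.png

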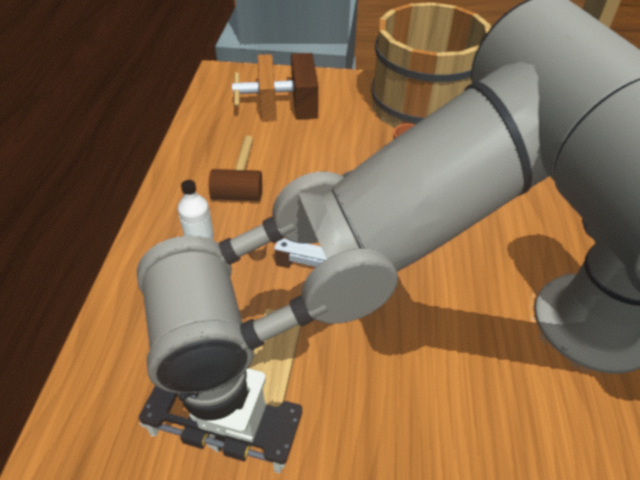

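```bash
python3 - <<'E'
from h import *
im=cv2.imread("pics/top4.png")
cv2.imwrite("pics/top4z.png",cv2.resize(im[180:250,130:270],None,fx=5.5,fy=5.5,interpolation=cv2.INTER_CUBIC))
E
```

```text
(no output)
```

View pics/top4z.png

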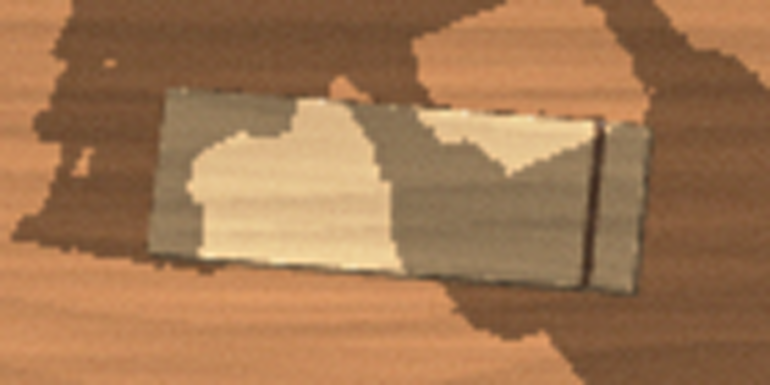

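```bash
python3 - <<'E'
from h import *
c=capture("top")
P=ray(c,np.array([(167,88),(150,252),(650,125),(636,290)])/5.5+[130,180]-0.4,18)
g=w2g(P);print(g.round(1)); r=g[:2].mean(0);f=g[2:].mean(0);print(r,f,np.degrees(np.arctan2(*(f-r)[::-1])),np.linalg.norm(f-r))
E
```

```text
[[-329.5   30.2]
 [-321.1  -38.1]
 [-130.9   51.1]
 [-123.   -17.8]]
[-325.28104677   -3.9303867 ] [-126.97595051   16.61248042] 5.91430162062864 199.36629753628202
```

Call:
step_arm:
  increments: "0 0 0 -60 20 0 -0.5;0 0 0 -120 45 0 -0.8;0 0 0 -180 70 0 -1;0 0 0 -240 87 0 -1;0 0 0 -275 87 0 -1;0 0 0 -275 87 0 -1;0 0 0 -275 87 40 -1;0 0 0 -275 87 80 -1;0 0 0 -275 87 90 -1;0 0 0 -275 87 90 -1;0 0 0 -275 80 90 -1;0 0 0 -275 74 90 -1;0 0 0 -275 69 90 -1;0 0 0 -275 65 90 -1;0 0 0 -275 61 90 -1;0 0 0 -275 57 90 -1;0 0 0 -275 54 90 -1;0 0 0 -275 53 90 -1;0 0 0 -275 53 90 -1"

```text
time: 10.68
tool_pos: [606.9, 61.5, 31.2]
tcp_rot: [3.141, -0.0, 1.398]
contact_force: [1.0, -0.6, 2.6]
grip_width: 0.6
```

Call:
step_arm:
  increments: "0 0 0 0 12 0 -1;0 0 0 0 12 -45 -1;0 0 0 30 12 -90 -0.5;0 0 0 90 -10 -90 -0.3;0 0 0 150 -30 -90 -0.22;0 0 0 210 -53 -90 -0.22;0 0 0 265 -53 -90 -0.22;0 0 0 265 -53 -90 -0.22;0 0 0 265 -53 -90 -0.22;0 0 0 265 -53 -90 -0.22"

```text
time: 11.92
tool_pos: [600.4, 330.4, 120.8]
tcp_rot: [-3.141, 0.001, 1.396]
contact_force: [0.6, -0.2, 0.6]
grip_width: 35.9
```

```bash
python3 - <<'E'
from h import *
o=get_obs();print(w2g(o["tool_pos"]),o["tool_pos"],o["grip_width"],o["time"])
c=capture("top");im=c["frame"][:,:,::-1];cv2.imwrite("pics/top5.png",im)
cv2.imwrite("pics/top5z.png",cv2.resize(im[180:280,130:370],None,fx=3.3,fy=3.3,interpolation=cv2.INTER_CUBIC))
E
```

```text
[-408.67566912   -4.59768935] [600.40184528 330.35330427 120.82366061] 35.94254607242701 11.925
```

View pics/top5z.png

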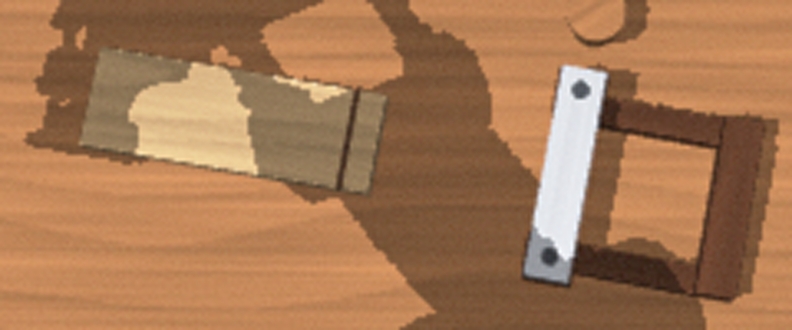

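```bash
python3 - <<'E'
from h import *
c=capture("top")
P=ray(c,np.array([(101,48),(79,144),(387,95),(369,192)])/3.3+[130,180]-0.4,18)
g=w2g(P);print(g.round(1)); r=g[:2].mean(0);f=g[2:].mean(0);print(r,f,np.degrees(np.arctan2(*(f-r)[::-1])),np.linalg.norm(f-r))
# rails inner edges at z=20
P=ray(c,np.array([(600,126),(716,146),(577,247),(694,268)])/3.3+[130,180]-0.4,20); print(w2g(P).round(1))
P=ray(c,np.array([(565,65),(608,71),(525,274),(570,284)])/3.3+[130,180]-0.4,50); print(w2g(P).round(1),w2g(P).mean(0))
P=ray(c,np.array([(723,116),(697,292)])/3.3+[130,180]-0.4,34); print("stop",w2g(P).round(1))
E
```

```text
[[-329.7   33.6]
 [-329.5  -34.5]
 [-130.2   36.9]
 [-129.   -31.6]]
[-329.59743411   -0.47202273] [-129.61423569    2.65231031] 0.8950578670554081 200.00760262363053
[[ 18.3  41.7]
 [ 99.5  42.4]
 [ 17.6 -43.5]
 [ 98.7 -43.4]]
[[-12.1  73.2]
 [ 17.1  74.4]
 [-12.8 -70.2]
 [ 17.7 -71.4]] [2.48593003 1.47572571]
stop [[ 99.8  61.2]
 [102.4 -60.4]]
```

Call:
step_arm:
  increments: "0 0 0 -35 5.5 0 -0.22;0 0 0 -35 5.5 45 -0.22;0 0 0 -35 5.5 90 -0.22;0 0 0 -35 5.5 90 -0.22;0 0 0 -50 5.5 90 -0.22;0 0 0 -60 5.5 90 -0.22;0 0 0 -66 5.5 90 -0.22;0 0 0 -70 5.5 90 -0.22;0 0 0 -74 5.5 90 -0.22;0 0 0 -80 5.5 90 -0.22;0 0 0 -87 5.5 90 -0.22;0 0 0 -95 5.5 90 -0.22;0 0 0 -103 5.5 90 -0.22;0 0 0 -111 5.5 90 -0.22;0 0 0 -119 5.5 90 -0.22;0 0 0 -127 5.5 90 -0.22;0 0 0 -135 5.5 90 -0.22;0 0 0 -141 5.5 90 -0.22;0 0 0 -144 5.5 90 -0.22;0 0 0 -144 5.5 90 -0.22"

```text
time: 14.52
tool_pos: [580.6, 188.5, 30.9]
tcp_rot: [-3.141, 0.0, 1.398]
contact_force: [-0.9, -0.5, 0.3]
grip_width: 35.8
```

```bash
python3 - <<'E'
from h import *
o=get_obs();print(w2g(o["tool_pos"]),o["tool_pos"],o["grip_width"],o["contact_force"])
c=capture("top");im=c["frame"][:,:,::-1];cv2.imwrite("pics/top6.png",im)
cv2.imwrite("pics/top6z.png",cv2.resize(im[150:290,130:370],None,fx=3.3,fy=3.3,interpolation=cv2.INTER_CUBIC))
E
```

```text
[-265.57050014    0.30353172] [580.56713584 188.54464565  30.87633258] 35.844722329555324 [-0.87477023 -0.47895115  0.29784473]
```

View pics/top6z.png

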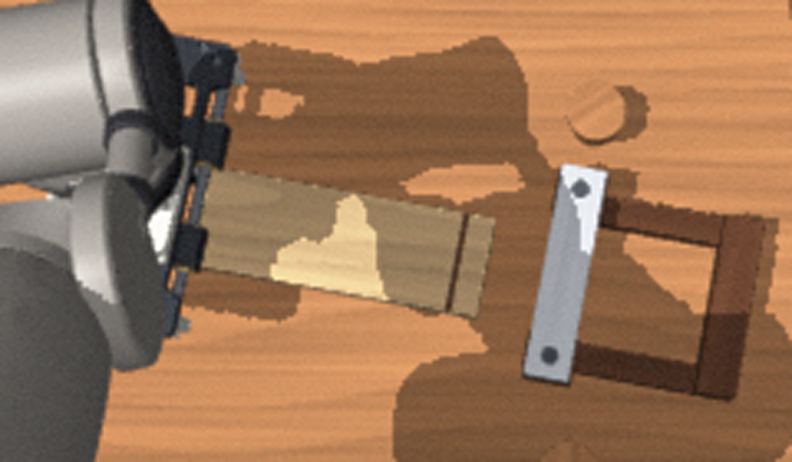

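```bash
python3 - <<'E'
from h import *
c=capture("top")
P=ray(c,np.array([(496,218),(477,317),(240,170),(215,270)])/3.3+[130,150]-0.4,18)
g=w2g(P);print(g.round(1))
E
```

```text
[[ -53.2   33.9]
 [ -53.2  -35.9]
 [-232.8   35.1]
 [-234.9  -36.2]]
```

Call:
step_arm:
  increments: "0 0 0 -5 0 0 -0.22;0 0 0 -12 0 0 -0.22;0 0 0 -20 0 0 -0.22;0 0 0 -28 0 0 -0.22;0 0 0 -36 0 0 -0.22;0 0 0 -44 0 0 -0.22;0 0 0 -52 0 0 -0.22;0 0 0 -60 0 0 -0.22;0 0 0 -68 0 0 -0.22;0 0 0 -76 0 0 -0.22;0 0 0 -84 0 0 -0.22;0 0 0 -92 0 0 -0.22;0 0 0 -100 0 0 -0.22;0 0 0 -108 0 0 -0.22;0 0 0 -116 0 0 -0.22;0 0 0 -124 0 0 -0.22;0 0 0 -130 0 0 -0.22;0 0 0 -134 0 0 -0.22;0 0 0 -136 0 0 -0.22;0 0 0 -136 0 0 -0.22"

```text
time: 17.12
tool_pos: [557.3, 54.8, 31.0]
tcp_rot: [3.142, 0.0, 1.398]
contact_force: [-0.7, 0.1, -0.1]
grip_width: 36.1
```

```bash
python3 - <<'E'
from h import *
o=get_obs();print(w2g(o["tool_pos"]),o["tool_pos"],o["grip_width"],o["contact_force"])
c=capture("top");im=c["frame"][:,:,::-1];cv2.imwrite("pics/top7.png",im)
cv2.imwrite("pics/top7z.png",cv2.resize(im[150:290,180:420],None,fx=3.3,fy=3.3,interpolation=cv2.INTER_CUBIC))
E
```

```text
[-129.8632363     0.46867003] [557.34215364  54.83941415  31.03934075] 36.06953202248698 [-0.66366059  0.07673991 -0.14272507]
```

View pics/top7z.png

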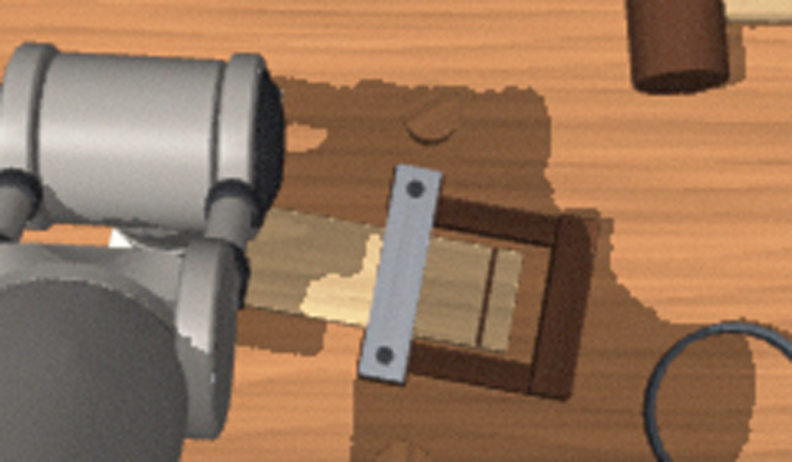

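Call:
step_arm:
  increments: "0 0 0 -2 0 0 -0.22;0 0 0 -5 0 0 -0.22;0 0 0 -8 0 0 -0.22;0 0 0 -10 0 0 -0.22;0 0 0 -12 0 0 -0.22;0 0 0 -13 0 0 -0.22;0 0 0 -14 0 0 -0.22;0 0 0 -14.5 0 0 -0.22;0 0 0 -15 0 0 -0.22;0 0 0 -15.5 0 0 -0.22;0 0 0 -16 0 0 -0.22;0 0 0 -16 0 0 -0.22"

```text
time: 18.68
tool_pos: [554.6, 39.1, 31.0]
tcp_rot: [3.142, -0.0, 1.398]
contact_force: [-0.5, 1.9, 1.8]
grip_width: 35.6
```

```bash
python3 - <<'E'
from h import *
o=get_obs();print(w2g(o["tool_pos"]),o["contact_force"])
c=capture("top");im=c["frame"][:,:,::-1];cv2.imwrite("pics/top8.png",im)
cv2.imwrite("pics/top8z.png",cv2.resize(im[190:290,280:380],None,fx=6,fy=6,interpolation=cv2.INTER_CUBIC))
E
```

```text
[-113.93088054    0.49299956] [-0.47888871  1.9254769   1.75621802]
```

View pics/top8z.png

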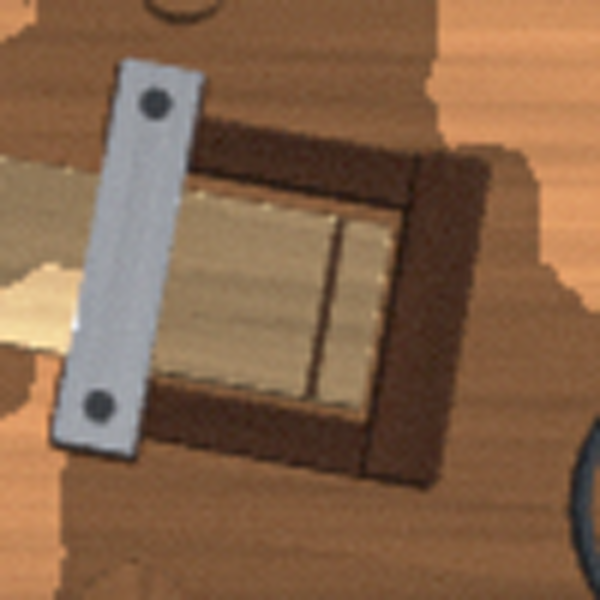

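Call:
step_arm:
  increments: "0 0 0 -0.5 0 0 -0.22;0 0 0 -1 0 0 -0.22;0 0 0 -1.5 0 0 -0.22;0 0 0 -2 0 0 -0.22;0 0 0 -2.5 0 0 -0.22;0 0 0 -3 0 0 -0.22;0 0 0 -3 0 0 -0.22"

```text
time: 19.6
tool_pos: [554.1, 36.2, 31.0]
tcp_rot: [3.142, -0.0, 1.398]
contact_force: [-0.5, 2.0, 1.3]
grip_width: 36.1
```

Call:
step_arm:
  increments: "0 0 0 -0.5 0 0 -0.22;0 0 0 -1 0 0 -0.22;0 0 0 -1.5 0 0 -0.22;0 0 0 -1.5 0 0 -0.22"

```text
time: 20.1
tool_pos: [554.0, 35.4, 31.1]
tcp_rot: [3.141, -0.001, 1.398]
contact_force: [0.7, 5.4, -0.0]
grip_width: 35.7
```

```bash
python3 - <<'E'
from h import *
o=get_obs();print(w2g(o["tool_pos"]),o["contact_force"])
c=capture("top");im=c["frame"][:,:,::-1];cv2.imwrite("pics/top9.png",im)
cv2.imwrite("pics/top9z.png",cv2.resize(im[190:290,280:380],None,fx=6,fy=6,interpolation=cv2.INTER_CUBIC))
E
```

```text
[-110.17137843    0.51759531] [ 0.68206192  5.39718176 -0.02269456]
```

View pics/top9z.png

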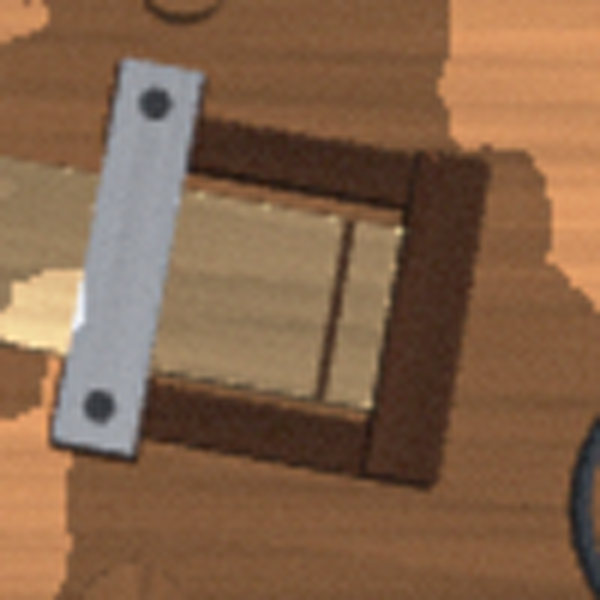

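Call:
step_arm:
  increments: "0 0 0 -0.7 0 0 -0.22;0 0 0 -1.2 0 0 -0.22;0 0 0 -1.2 0 0 -0.22"

```text
time: 20.52
tool_pos: [554.1, 35.3, 31.1]
tcp_rot: [3.141, -0.003, 1.397]
contact_force: [2.5, 11.5, 0.2]
grip_width: 35.8
```

Firm stop: the force rises while the pose holds. I'll back off straight, then lift away.

Call:
step_arm:
  increments: "0 0 0 2 0 0 -0.22;0 0 0 10 0 0 -0.22;0 0 0 30 0 0 -0.22;0 0 0 60 0 0 -0.22;0 0 0 90 0 -30 -0.22;0 0 0 130 0 -70 -0.22;0 0 0 180 0 -90 -0.22;0 0 0 230 0 -90 -0.22;0 0 0 270 0 -90 -0.22;0 0 0 270 0 -90 -0.22;0 0 0 270 0 -90 -0.22"

```text
time: 21.9
tool_pos: [599.5, 299.8, 120.6]
tcp_rot: [-3.141, 0.001, 1.399]
contact_force: [0.9, -0.9, -0.4]
grip_width: 36.0
```

```bash
python3 - <<'E'
from h import *
o=get_obs();print(w2g(o["tool_pos"]),o["contact_force"],o["time"])
c=capture("top");im=c["frame"][:,:,::-1];cv2.imwrite("pics/top10.png",im)
cv2.imwrite("pics/top10z.png",cv2.resize(im[180:290,230:380],None,fx=5,fy=5,interpolation=cv2.INTER_CUBIC))
a=cv2.imread("pics/top0.png").astype(int)
hs=lambda x:cv2.cvtColor(x.astype(np.uint8),cv2.COLOR_BGR2HSV)
d=np.abs(hs(a)[...,0].astype(int)-hs(im)[...,0]); 
c=capture("side");cv2.imwrite("pics/side10.png",c["frame"][:,:,::-1])
E
```

```text
[-3.78392166e+02 -2.47633016e-01] [ 0.89585764 -0.9053825  -0.3554003 ] 21.9
```

View pics/top10.png

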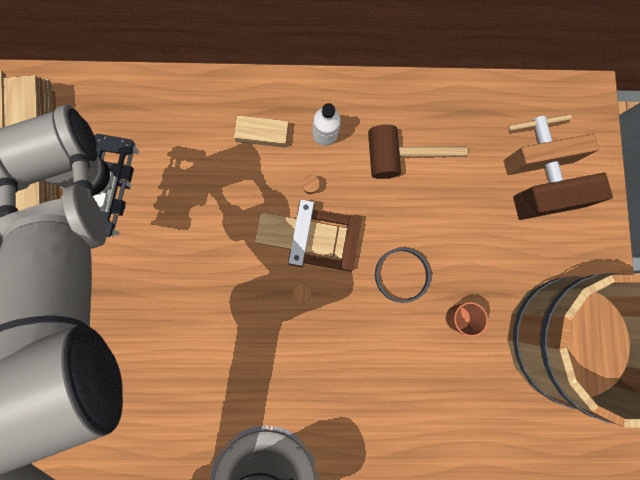

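View pics/top10z.png

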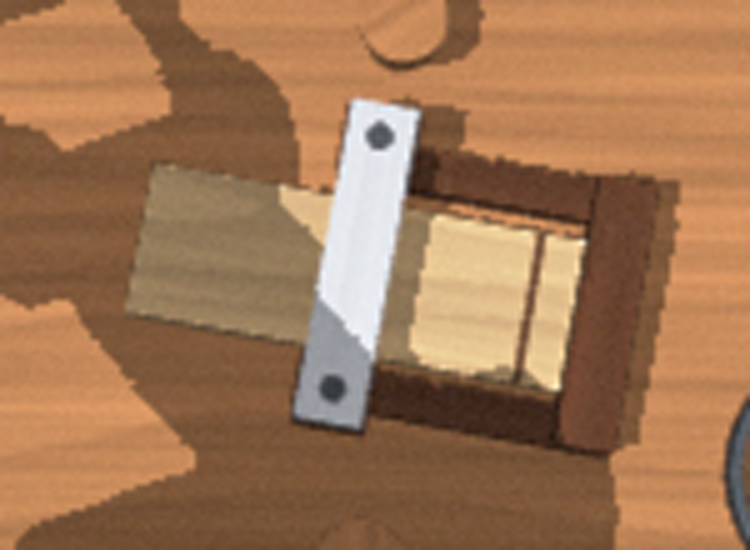

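View pics/side10.png

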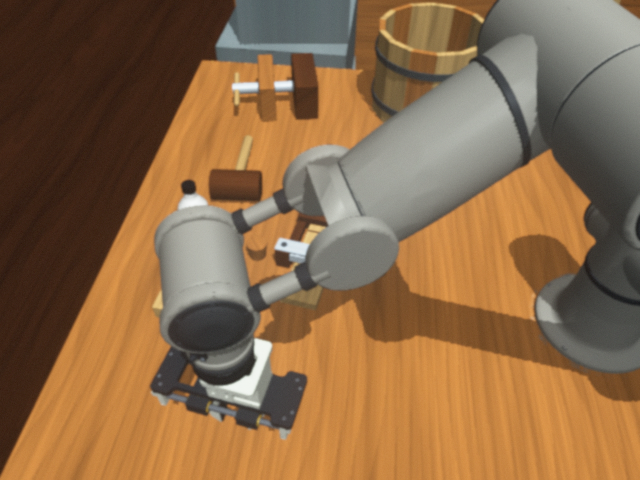

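```bash
python3 - <<'E'
from h import *
c=capture("top")
P=ray(c,np.array([(153,163),(126,312),(588,238),(562,391),(542,233),(519,384)])/5+[230,180]-0.4,18)
g=w2g(P);print(g.round(1)); r=g[:2].mean(0);f=g[2:4].mean(0);l=g[4:].mean(0);print("rear",r,"front",f,"line",l,np.degrees(np.arctan2(*(f-r)[::-1])),np.linalg.norm(f-r))
P=ray(c,np.array([(598,178),(559,443)])/5+[230,180]-0.4,34); print("stop",w2g(P).round(1))
o=get_obs();print(o["dq"].round(4),o["time"])
E
```

```text
[[-98.7  33.7]
 [-97.6 -35.6]
 [102.3  35.4]
 [102.3 -35.7]
 [ 81.3  33.9]
 [ 82.6 -36. ]]
rear [-98.16484273  -0.94673812] front [102.32159446  -0.15046382] line [81.958343   -1.07833253] 0.22756111484532343 200.48801847554196
stop [[101.1  60.4]
 [103.7 -60.4]]
[-0.0047 -0.0042 -0.0044  0.0008 -0.0004 -0.0009] 22.05
```

```bash
python3 -c "
from plant import *
print(close_job())"
```

```text
the job is handed in; nothing more can be done
None
```

The stave is under the bar with its front end against the stop, and the job is handed in at about 22 s of the 72 s limit; no verdict is reported.

**What I did:** I squared the stave with three sideways pushes of the closed fingers: front, rear, then front again. Then I pushed its rear end with two spread fingers, straight under the bar, until the force rose to 11.5 N while the tool stood still. The arm then backed off and rose clear.

**Last checks, from the top camera:**
- **Front end:** it measured x = 102.3 mm in my gauge frame, and the stop's face 102.4 mm on average, so it is flush. My frame sits about 2 mm off in x, which is within the calibration error.
- **Side position and angle:** the stave's y was about -0.5 mm and its angle 0.2°. The stop's top edge itself read about 1° askew, which I put down to picking points by hand.
- **Other things:** in the top picture the other loose things looked unmoved. I judged that by eye, not by measurement.
- **Arm:** the wrist force was down to about 1 N, which matches free air.

**Disagreements:** the first two sideways pushes turned the stave less than I expected. The fingers' half-thickness near the tips turned out to be about 13.5 mm, not the 19 mm I took from the data, and I corrected for that before the third push. In the last side view the arm hid most of the gauge, so that view confirmed nothing.

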